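# Screw the sample pot shut and snap its guard on

## Task

Screw the wing cap of the sample pot tight: clockwise seen from above, until it stops. Then pick up the loose round cover by its knob, set it over the cap and press it down until its rim snaps under both spring clips and sits on the pot's shoulder. Finish while still holding the knob and firmly pressing the cover down; leave the tin, the dish and the vial alone.

Things in the scene. Friction and masses are not known exactly. Their poses are not given: they have to be found in the camera images.
- pot: White round pot fixed in a grey plate 90 (x) x 128 (y) x 12 mm; it does not move. Origin: centre of the plate's underside on the desk, on the pot's axis, z up. A flat shoulder 76 mm across at 50 mm height takes the cover's rim (cover home: its origin 50 mm above this one); above it a bevelled collar 55 mm across, up to 60 mm. A steel spring clip stands on the +y and on the -y side.
- cap (a joint): Angle of the black captive screw cap about the pot's axis, rad: 0 is tight (hard stop), it grows counterclockwise seen from above, as it is unscrewed; at most 2. It does not rise and turns with about 0.06 N m of friction.
- cap_bar (a point): Centre of the top of the cap's wing, on the pot's axis, 90 mm above the desk. The wing is an upright bar 36 mm long (this point's x), 12 mm wide (its y), 20 mm high, gripped across its width from above; below it is the round cap, 44 mm across, top at 70 mm. With the cap tight the wing lies along the pot's x axis.
- cover: Loose hollow grey cover, about 80 g, standing on the desk with its open side down; round, so its yaw does not matter. Origin: centre of its open underside. Skirt 65 mm outside, 59 mm inside, 47 mm high over all, 43 mm deep inside; a rim flange 76 mm across and 4 mm thick at the bottom; on top a knob.
- cover_knob (a point): Centre of the top of the cover's knob, 75 mm above the cover's underside. The knob is a cylinder 24 mm across and 28 mm high, standing on the cover's flat top.
- clip_left (a joint): Outward lean of the +y spring clip, rad: 0 upright, at rest. 16 mm wide, 67 mm high, inner face 41 mm from the axis; its nose points inward to 35 mm, underside at 55.5 mm height, sloped above. The cover's rim meets the slopes about 13 mm above home and pushes the clips out 3 mm; together they resist with about 8 to 15 N, which drops suddenly 5 to 7 mm above home.
- clip_right (a joint): The same for the clip on the pot's -y side.
- pin_tin: Bystander: round flat tin 55 mm across, 23 mm high, on the desk in front. Origin: centre of its underside.
- petri_dish: Bystander: flat round dish 64 mm across, 15 mm high, behind the pot. Origin: centre of its underside.
- vial: Bystander: upright vial 20 mm across, 61 mm high, behind the pot. Origin: centre of its underside.

How it is judged:
On the way, in this order (a step that is already met when the one before it is completed fails the run):
1. the cap is screwed tight (value of joint cap below 0.12 rad), for 0.2 s.
2. the cover has snapped under both clips and is pressed on the shoulder (z of cover in the frame of pot below 0.052 m and horizontal distance between cover and pot below 0.004 m and angle between cover's own z axis and vertical below 0.06 rad and value of joint each of clip_left, clip_right below 0.025 rad and contact force between cover and pot above 4 N), for 0.3 s.
At the end, for the whole second after the job is handed in: Cap within 0.12 rad of tight; cover within 2 mm of its home height, 4 mm of the pot's axis and 0.06 rad of level; both clips sprung back (under 0.025 rad); the fingers still on the cover (over 2 N) and the cover pressed on the pot with more than 4 N (all of step 2 and value of joint cap below 0.12 rad and contact force between the fingers and cover above 2 N); the arm keeps its last pose, push and grip.
It fails at once if the tin is shifted or tipped (distance of pin_tin from where it was at the start of the episode above 0.03 m or angle between pin_tin's own z axis and vertical above 0.5 rad).
It fails at once if the dish is shifted or tipped (distance of petri_dish from where it was at the start of the episode above 0.03 m or angle between petri_dish's own z axis and vertical above 0.5 rad).
It fails at once if the vial is shifted or tipped (distance of vial from where it was at the start of the episode above 0.03 m or angle between vial's own z axis and vertical above 0.5 rad).
It also fails if it takes over 64 s, if anything falls off the work surface, if the arm or the gripper's body presses on something with over 40 N, if the wrist force passes 120 N, or if a joint passes its speed limit or range.

## Robot

A 7-joint arm with a two-finger parallel gripper is mounted at the origin on a cart in front of the work surface, level with it; the furniture and walls round the work are solid. World frame = base frame: x ahead of the robot, y to its left, z up, the work surface at z = 0. Lengths are in m, angles in rad, forces in N, time in s.
With the tool pointing down it reaches from about 0.4 to 0.85 m from the base axis. Payload 10.4 kg.
Tool frame: the origin (TCP) lies on the centre line of the jaws, within the pads' length; the fingertips stand 14 mm ahead of it and the grasp point (between the pads) lies 5 mm behind it (manip.tip_reach is the distance from the TCP to the fingertips, in m); z points along the fingers, y is the line along which they close (so a half turn about z gives the same grasp; the last joint's range is limited). The gripper opens to 85 mm and grips with 20 to 120 N. Pads are 22 mm wide; open, the fingers measure 114 mm over their backs; the gripper's body (76 mm by 85 mm) begins 54 mm behind the grasp point. The pads swing forward as they close: fully open they stand 13 mm farther back than shut.
Start: joints at [1.111, 0.332, -0.065, 1.46, 0.022, 1.35, -0.088], TCP at [0.264, -0.566, 0.245] pointing down, gripper open.
Joint ranges: [-2.6, 2.6], [-0.5, 2.12], [-1.47, 1.34], [0.16, 2.42], [-1.27, 4.41], [0.06, 2.06], [-2.6, 2.6]. Speed limits (rad/s): [2.22, 2.22, 2.79, 2.79, 3.14, 3.14, 3.14].

## Interface

Orientations are given as a unit quaternion [x, y, z, w].
In Python, from workcell import manip gives the robot as it stands.
- The arm moves only by the shell command python3 -m pendant 'ROWS' [FORCE]. ROWS is JSON, a list of rows, each a list of 7 numbers: the shift along the tool's x, y, z in units of 50 mm (1.0 is 50 mm), then the turn, a rotation vector about the tool's x, y, z in units of 8 degrees (1.0 is 8 degrees), then the opening, from -1 (shut) to 1 (fully open), so that 0 is half open. In form: [[dx, dy, dz, ax, ay, az, jaw], ...]. A call has exactly 10 rows; each row is the pose to reach, as a shift and turn from the pose commanded when the call began, along the tool's axes at that moment; what a row does not reach only later rows make up. A row lasts 1/8 s, in which the tool goes at most 62.5 mm and 10.7 degrees, less where a joint would pass 70% of its speed; a pose out of reach is approached as far as the arm can. A call with a gripper value outside its range is refused whole. The fingers move at their own pace and stop on an object; FORCE is the grip in N (left out, the last holds). Time passes only in rows, so rows that repeat a pose let the fingers close, or fill a call up. It gives the time, the measured TCP pose, the force, the opening and the grip force at its end, in the units of the state.
- manip.get_obs(): the state, without advancing time (a new reading comes with each control period).
- manip.camera(name): name is "scene" or "top" or "wrist"; returns (picture, depth): 420x560x3 uint8, red, green, blue; 420x560 float32, m along the optical axis (not along the pixel's ray), 0 where there is no reading.
- manip.get_calibration(name): a dict with "fx", "fy", "cx", "cy" (pixels), "D" ([k1, k2, p1, p2, k3] as OpenCV has them; the pictures are not rectified), "xyz" and "orientation" of the camera in the world. Camera axes: x right, y up, looking along -z (the intrinsics and any distortion apply to the point x, -y, -z); pixel columns grow to the right and rows downward; lengths in m; the calibration is good to about 2 mm. A picture is of the moment at which its call begins: read the wrist's pose just before it. get_calibration takes no time and is no camera call; for the wrist camera it gives the pose at the moment of the call.
- manip.hand_in(): hands the job in; it is judged then, once.
Trained networks look in the newest picture that a camera, given by its name, has taken for a name from the list of things; names that differ only in an ending like _2 or _b are one class to them, and where a whole thing is asked for, a point or a joint stands for the part that bears it (a point fixed in the world has none). Each returns a list of dicts, best first, with "p" (0 to 1); they miss things now and then, are a little off and sometimes report something else, mostly with a low value. They report only what shows in the picture. A call takes as long as a camera call.
- manip.find_in(thing, camera): "box" ([left, top, right, bottom] in pixels, round what is visible of it).
- manip.trace(thing, camera): "pixels" (420x560 bool, what is visible of it) and "box" ([left, top, right, bottom] in pixels, round what is visible of it).
- manip.tip_of(thing, camera): "pixel" ([column, row] in pixels: a listed point, or the origin of a listed thing).
The state is a dict: "clock": time; "joint_pos": joint angles; "joint_velocities": joint speeds; "tau": joint torques, N m; "position": TCP position; "ee_rot": TCP orientation; "ft_force": force on the tool from outside, world axes, zero at the start; "torque": the same for the moment, N m; "grip_width": opening from 0.0 (shut) to 1.0 (fully open); "grasp_force": force on a finger pad.
Only numpy, scipy, OpenCV 4.12 (cv2) and the standard library are available. Lean on these libraries where they do the work, as an engineer would, in place of code of your own. Each camera call takes 0.05 s, during which the arm holds its last target. There are 200 camera calls.

## Working session

There is one attempt and no reset: what is moved stays moved. The work goes in short steps, Python scripts to look and compute and a shell command to move; the robot and the scene stay as the last step left them, time stands still between calls to the robot, and variables do not carry over. Pictures are saved under pics/ and viewed, at most 10 in all, crops included, and the job is handed in when it is done.

```bash
mkdir -p pics
cat > h.py <<'E'
import numpy as np, cv2
from scipy.spatial.transform import Rotation as R
from workcell import manip
def cloud(cam):
    c=manip.get_calibration(cam); img,d=manip.camera(cam)
    v,u=np.mgrid[0:420,0:560]
    K=np.array([[c['fx'],0,c['cx']],[0,c['fy'],c['cy']],[0,0,1]])
    n=cv2.undistortPoints(np.stack([u,v],-1).reshape(-1,1,2).astype(float),K,np.array(c['D'])).reshape(420,560,2)
    p=np.stack([n[...,0]*d,-n[...,1]*d,-d],-1)
    P=R.from_quat(c['orientation']).apply(p.reshape(-1,3)).reshape(420,560,3)+c['xyz']
    P[d==0]=np.nan
    return img,P
def save(name,img): cv2.imwrite('pics/'+name,img[...,::-1])
def state():
    o=manip.get_obs()
    for k in('clock','position','ee_rot','ft_force','torque','grip_width','grasp_force'): print(k,np.round(o[k],4))
    return o
E
python3 - <<'E'
from h import *
o=state(); print(R.from_quat(o['ee_rot']).as_matrix().round(3))
for cam in('top','scene'):
    img,P=cloud(cam); save(cam+'1.png',img); print(cam,manip.get_calibration(cam)['xyz'])
    for t in('pot','cap','cover','cover_knob','pin_tin','petri_dish','vial'):
        for r in manip.trace(t,cam)[:2]:
            Q=P[r['pixels']]; Q=Q[~np.isnan(Q[:,0])]
            if len(Q)==0: continue
            zt=np.percentile(Q[:,2],98); T=Q[Q[:,2]>zt-.006]
            print(t,round(r['p'],2),np.round(r['box']),len(Q),'ztop',zt.round(4),'topmid',((T.min(0)+T.max(0))/2).round(4),'ext',np.ptp(T,axis=0).round(3))
    for t in('cap_bar','cover_knob'):
        for r in manip.tip_of(t,cam)[:2]: 
            u,v=np.round(r['pixel']).astype(int); print(t,r['p'],u,v,P[v,u].round(4))
E
```

```text
clock 0.0
position [ 0.2642 -0.566   0.2445]
ee_rot [ 9.762e-01  2.167e-01 -2.000e-04 -7.000e-04]
ft_force [-0.2119  0.2527  0.076 ]
torque [0.0095 0.0083 0.0292]
grip_width 0.9991
grasp_force 0.0
[[ 0.906  0.423 -0.001]
 [ 0.423 -0.906  0.001]
 [-0.    -0.001 -1.   ]]
top [0.38030721 0.20267309 0.95913655]
pot 0.74 [261. 170. 322. 217.] 1908 ztop 0.0904 topmid [0.6306 0.1506 0.09  ] ext [0.019 0.036 0.011]
cap 0.6 [283. 177. 298. 198.] 268 ztop 0.0925 topmid [0.6313 0.1498 0.091 ] ext [0.017 0.034 0.009]
cover 0.62 [282. 178. 296. 197.] 292 ztop 0.0925 topmid [0.6313 0.1497 0.091 ] ext [0.017 0.034 0.009]
cover 0.57 [225. 283. 258. 317.] 833 ztop 0.0756 topmid [0.3896 0.2989 0.0743] ext [0.022 0.022 0.008]
cover_knob 0.72 [222. 287. 254. 317.] 848 ztop 0.0756 topmid [0.3896 0.2989 0.0743] ext [0.022 0.022 0.008]
pin_tin 0.63 [344. 276. 367. 301.] 487 ztop 0.0239 topmid [0.3814 0.0306 0.0221] ext [0.053 0.055 0.008]
petri_dish 0.85 [274. 136. 302. 157.] 364 ztop 0.0078 topmid [0.7549 0.1371 0.0055] ext [0.059 0.052 0.007]
petri_dish 0.7 [226. 286. 254. 318.] 803 ztop 0.0756 topmid [0
[... 445 characters left out ...]
1512 0.0897] ext [0.018 0.035 0.006]
cover 0.65 [330. 287. 369. 334.] 1401 ztop 0.0755 topmid [0.3915 0.2991 0.0733] ext [0.024 0.021 0.007]
cover_knob 0.85 [327. 286. 367. 335.] 1472 ztop 0.0755 topmid [0.3915 0.2972 0.0733] ext [0.024 0.024 0.007]
pin_tin 0.97 [380. 210. 409. 233.] 491 ztop 0.0236 topmid [0.3822 0.0283 0.0212] ext [0.055 0.057 0.007]
petri_dish 0.82 [217. 194. 236. 210.] 282 ztop 0.0082 topmid [0.7567 0.1393 0.0059] ext [0.057 0.056 0.007]
vial 0.46 [327. 285. 365. 337.] 1555 ztop 0.0755 topmid [0.3915 0.2972 0.0733] ext [0.024 0.024 0.007]
cap_bar 0.64 271 195 [0.6298 0.1518 0.0923]
cap_bar 0.63 392 228 [0.3788 0.0515 0.0187]
cover_knob 0.68 351 292 [0.3927 0.2958 0.0747]
```

Run:
```python
from h import *
for cam in('top','scene'):
    img,P=cloud(cam); c=np.array([.631,.151])
    D=np.linalg.norm(P[...,:2]-c,axis=-1); z=P[...,2]
    def rect(m,n):
        Q=P[m][:,:2]; r=cv2.minAreaRect((Q*1000).astype(np.float32)); w=Q-Q.mean(0); e=np.linalg.eigh(w.T@w)[1][:,1]
        print(cam,n,len(Q),'c',np.round(r[0],1),'size',np.round(r[1],1),'ang',round(r[2],1),'pca',np.degrees(np.arctan2(e[1],e[0])).round(1),'mean',Q.mean(0).round(4))
    rect((z>.084)&(D<.03),'wing'); rect((z>.007)&(z<.018)&(D<.085),'plate'); rect((z>.045)&(z<.075)&(D>.036)&(D<.06),'clips')
    K=(z>.07)&(np.linalg.norm(P[...,:2]-[.39,.298],axis=-1)<.03); rect(K,'knob')
    save(cam+'_c.png',cv2.resize(img[120:330,200:420] if cam=='top' else img[160:370,190:410],None,fx=2.7,fy=2.7,interpolation=cv2.INTER_CUBIC))
a=cv2.imread('pics/top_c.png');b=cv2.imread('pics/scene_c.png'); cv2.imwrite('pics/both.png',cv2.resize(np.hstack([a,b]),(800,382)))
```

```text
top wing 88 c [630.5 150.5] size [35.8 12.2] ang 75.4 pca 76.2 mean [0.6298 0.1501]
top plate 1005 c [630.2 150.6] size [ 91.2 127.6] ang 8.6 pca 95.1 mean [0.6207 0.1525]
top clips 137 c [630.8 150.1] size [74.  75.5] ang 55.0 pca 99.9 mean [0.6269 0.1473]
top knob 96 c [389.6 298.9] size [21.9 21.1] ang 83.0 pca 62.7 mean [0.3894 0.2985]
scene wing 91 c [633.  150.7] size [37.3 14.1] ang 77.3 pca 76.5 mean [0.6313 0.1522]
scene plate 862 c [632.2 150.3] size [ 90.  130.1] ang 8.0 pca 64.7 mean [0.6196 0.1738]
scene clips 135 c [631.8 151.4] size [74.9 74.2] ang 51.1 pca 96.3 mean [0.6326 0.1649]
scene knob 132 c [391.5 298.7] size [23.  21.8] ang 59.6 pca 112.4 mean [0.3913 0.2995]
```

View pics/both.png

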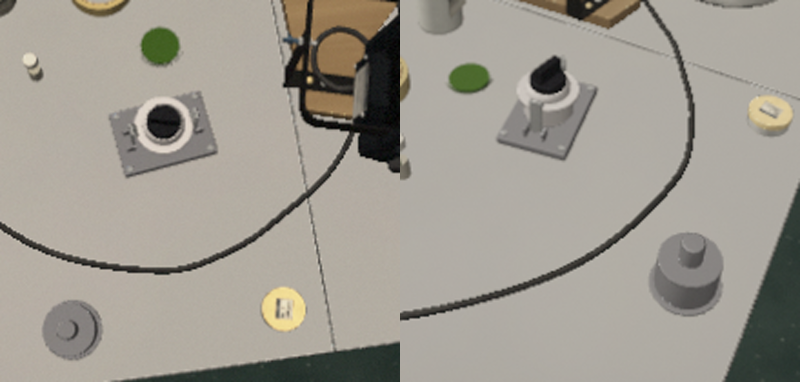

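The picture shows the pot with its wing at about (163,122) on the left side and clips either side; the cover is at lower left (72,328), and the tin is at (284,309). The dish and vial are behind the pot. From the cloud, the pot is at (0.631, 0.1505) with yaw ≈8.3°, and the wing is at ≈76°, so the cap is ≈1.19 rad from tight.

```bash
cat >> h.py <<'E'
def plan(xyz,yaw_y,pose=None):
    """shift/turn units to put TCP at xyz, straight down, tool y at yaw_y deg (mod 180)"""
    o=manip.get_obs(); p=np.array(o['position']); M=R.from_quat(o['ee_rot'])
    a=np.radians(yaw_y); y=np.array([np.cos(a),np.sin(a),0]); z=np.array([0,0,-1.]); 
    best=min((R.from_matrix(np.stack([np.cross(s*y,z),s*y,z],1)) for s in(1,-1)),key=lambda T:(M.inv()*T).magnitude())
    print('shift',(M.inv().apply(np.array(xyz)-p)/.05).round(2),'turn',(np.degrees((M.inv()*best).as_rotvec())/8).round(2))
E
python3 - <<'E'
from h import *
for cam in('top','scene'):
    img,P=cloud(cam)
    print(cam)
    for x0 in np.arange(.2,.9,.1):
        print(x0.round(1),[float(np.round(np.nanmax(np.append(P[...,2][(P[...,0]>=x0)&(P[...,0]<x0+.1)&(P[...,1]>=y0)&(P[...,1]<y0+.1)],-1)),2)) for y0 in np.arange(-.6,.5,.1)])
plan([.631,.1505,.19],-13.7)
print(manip.tip_reach, manip.get_obs()['joint_pos'])
E
```

```text
top
0.2 [-0.73, -0.73, -0.73, -0.73, -0.73, -0.73, -0.73, -0.73, -0.73, -0.73, -0.72]
0.3 [-1.0, 0.01, 0.01, 0.01, 0.01, 0.01, 0.03, 0.01, 0.08, 0.08, 0.01]
0.4 [0.01, 0.03, 0.31, 0.03, 0.03, 0.01, 0.02, 0.01, 0.08, 0.07, 0.01]
0.5 [0.01, 0.03, 0.31, 0.39, 0.25, 0.23, 0.01, 0.05, 0.02, 0.01, 0.01]
0.6 [-1.0, 0.03, 0.34, 0.42, 0.26, 0.16, 0.15, 0.09, 0.03, 0.0, 0.01]
0.7 [0.02, 0.02, 0.26, 0.27, 0.16, 0.17, 0.01, 0.01, 0.01, 0.06, 0.0]
0.8 [0.18, 0.02, 0.01, 0.02, 0.03, 0.15, 0.16, 0.03, 0.03, 0.09, 0.0]
scene
0.2 [0.38, 0.35, -0.73, -0.73, -0.73, -0.73, -0.73, -0.73, -1.0, -1.0, -1.0]
0.3 [0.36, 0.0, 0.01, 0.0, 0.01, 0.0, 0.02, 0.0, 0.08, 0.08, 0.01]
0.4 [0.01, 0.03, 0.34, 0.41, 0.03, 0.01, 0.02, 0.01, 0.08, 0.08, 0.01]
0.5 [0.01, 0.03, 0.37, 0.4, 0.25, 0.23, 0.01, 0.05, 0.02, 0.01, 0.01]
0.6 [0.21, 0.03, 0.38, 0.38, 0.25, 0.16, 0.15, 0.09, 0.03, 0.0, 0.01]
0.7 [-1.0, -1.0, 0.26, 0.27, 0.16, 0.16, 0.01, 0.01, 0.0, 0.06, 0.01]
0.8 [0.18, 0.02, 0.0, 0.02, 0.02, 0.16, 0.17, 0.03, 0.03, 0.09, 0.01]
shift [12.71 -9.89  1.11] turn [ 0.    0.   -6.41]
0.014 [ 1.11141863  0.33219934 -0.06471276  1.46004883  0.02159282  1.34989072
 -0.0885169 ]
```

Run:
```python
import cv2,numpy as np
a=cv2.imread('pics/top1.png');b=cv2.imread('pics/scene1.png');cv2.imwrite('pics/full.png',cv2.resize(np.hstack([a,b]),(800,300)))
```

```text
(no output)
```

View pics/full.png

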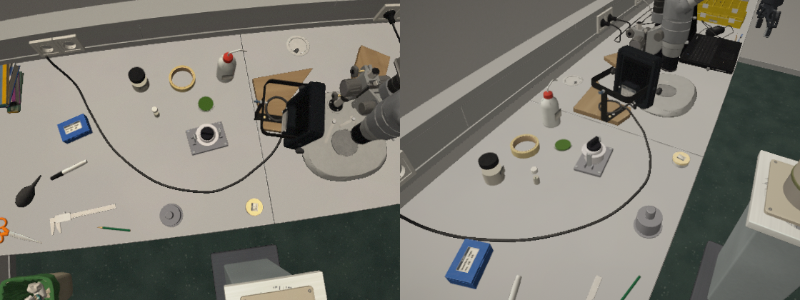

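Run:
```python
from h import *
for cam in('top','scene'):
    img,P=cloud(cam); P=P.reshape(-1,3)
    m=(P[:,2]>.05)&(P[:,0]>.3)&(P[:,0]<.9)&(P[:,1]>-.5)&(P[:,1]<.09)
    Q=P[m]
    for y0 in np.arange(-.5,.09,.05):
        q=Q[(Q[:,1]>=y0)&(Q[:,1]<y0+.05)]
        if len(q): print(cam,round(y0,2),len(q),'xmin',np.percentile(q[:,0],1).round(3),'zmax',q[:,2].max().round(3), 'zmin',q[:,2].min().round(3))
```

```text
top -0.4 86 xmin 0.663 zmax 0.249 zmin 0.05
top -0.35 859 xmin 0.5 zmax 0.342 zmin 0.051
top -0.3 5854 xmin 0.504 zmax 0.42 zmin 0.05
top -0.25 414 xmin 0.578 zmax 0.286 zmin 0.199
top -0.2 394 xmin 0.586 zmax 0.255 zmin 0.148
top -0.15 3513 xmin 0.523 zmax 0.256 zmin 0.075
top -0.1 1036 xmin 0.518 zmax 0.234 zmin 0.074
top -0.05 495 xmin 0.575 zmax 0.165 zmin 0.05
top -0.0 288 xmin 0.688 zmax 0.165 zmin 0.05
top 0.05 503 xmin 0.826 zmax 0.153 zmin 0.05
scene -0.4 33 xmin 0.498 zmax 0.317 zmin 0.243
scene -0.35 509 xmin 0.5 zmax 0.374 zmin 0.131
scene -0.3 4841 xmin 0.49 zmax 0.406 zmin 0.13
scene -0.25 216 xmin 0.582 zmax 0.283 zmin 0.211
scene -0.2 185 xmin 0.591 zmax 0.254 zmin 0.138
scene -0.15 3503 xmin 0.534 zmax 0.255 zmin 0.051
scene -0.1 1054 xmin 0.519 zmax 0.22 zmin 0.055
scene -0.05 872 xmin 0.577 zmax 0.164 zmin 0.05
scene -0.0 154 xmin 0.691 zmax 0.165 zmin 0.051
scene 0.05 683 xmin 0.827 zmax 0.153 zmin 0.05
```

The pictures show a tall instrument to the right of the pot (x≥0.49, y −0.4…0, up to 0.42 m). I'll go round on its near side.

```bash
python3 -m pendant '[[0.9,-0.9,0,0,0,-0.6,1],[1.8,-1.8,0,0,0,-1.2,1],[2.7,-2.7,0,0,0,-1.8,1],[3.6,-3.6,0,0,0,-2.4,1],[4.42,-4.47,0,0,0,-3,1],[5.1,-5.35,0,0,0,-3.6,1],[5.8,-6.2,0,0,0,-4.2,1],[6.5,-7.1,0,0,0,-4.8,1],[7.2,-8,0,0,0,-5.6,1],[7.8,-8.85,0,0,0,-6.4,1]]' 60; python3 -c "
from h import *
plan([.631,.1505,.17],-13.7);plan([.631,.1505,.086],-13.7);print(manip.get_obs()['joint_pos'])"
```

```text
clock: 2.55
position: [0.4308, 0.0017, 0.2457]
ee_rot: [0.786, 0.619, 0.0, 0.001]
ft_force: [0.9, -0.3, 0.3]
grip_width: 0.997
grasp_force: 0.0
shift [3.83 3.19 1.52] turn [0.01 0.   0.02]
shift [3.83 3.19 3.2 ] turn [0.01 0.   0.02]
[ 0.57538103 -0.08137014 -0.641505    1.90840856 -0.04994016  1.29771766
 -0.28732329]
```

```bash
python3 -m pendant '[[0.7,0.5,0,0,0,0,1],[1.5,1.2,0,0,0,0,1],[2.3,1.9,0.3,0,0,0,1],[3.1,2.6,0.6,0,0,0,1],[3.83,3.19,0.9,0,0,0,1],[3.83,3.19,1.2,0,0,0,1],[3.83,3.19,1.5,0,0,0,1],[3.83,3.19,1.5,0,0,0,1],[3.83,3.19,1.5,0,0,0,1],[3.83,3.19,1.5,0,0,0,1]]'
python3 - <<'E'
from h import *
img,P=cloud('wrist'); save('w1.png',img)
c=np.array([.631,.151]); D=np.linalg.norm(P[...,:2]-c,axis=-1); z=P[...,2]
m=(z>.084)&(z<.1)&(D<.03)
r=cv2.minAreaRect((P[m][:,:2]*1000).astype(np.float32)); print(m.sum(),r,np.median(z[m]))
Q=P[(z>.007)&(z<.018)&(D<.085)]; print('plate',cv2.minAreaRect((Q[:,:2]*1000).astype(np.float32)))
plan([.631,.1505,.086],-13.7)
E
```

```text
clock: 3.8
position: [0.6314, 0.1472, 0.1715]
ee_rot: [0.787, 0.617, 0.001, 0.001]
ft_force: [-0.1, -0.1, 0.7]
grip_width: 1.002
grasp_force: 0.0
931 ((631.075927734375, 151.35086059570312), (36.23213195800781, 11.923198699951172), 74.55148315429688) 0.09032515408205335
plate ((630.9140625, 151.04632568359375), (90.23728942871094, 128.63999938964844), 7.831984043121338)
shift [ 0.06 -0.03  1.71] turn [ 0.01 -0.   -0.01]
```

View pics/w1.png

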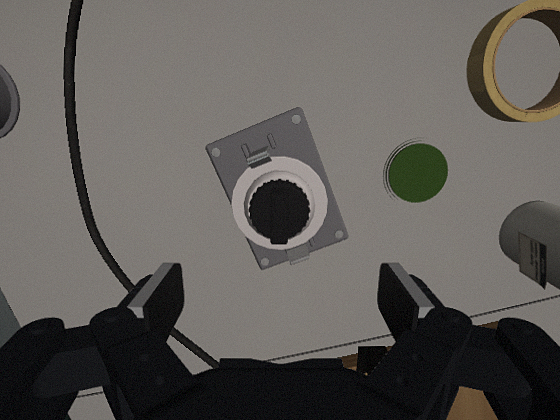

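The wrist picture shows the pot at (280,205) with the wing upright in the frame, i.e. across the jaws. Refined, the pot is at (0.631, 0.151) with yaw ≈8° and the wing at ≈75.5°. Descend and grip.

```bash
python3 -m pendant '[[0.07,-0.03,0.4,0,0,0.1,0.6],[0.07,-0.03,0.9,0,0,0.1,0.2],[0.07,-0.03,1.3,0,0,0.1,0],[0.07,-0.03,1.68,0,0,0.1,-0.2],[0.07,-0.03,1.68,0,0,0.1,-0.4],[0.07,-0.03,1.68,0,0,0.1,-1],[0.07,-0.03,1.68,0,0,0.1,-1],[0.07,-0.03,1.68,0,0,0.1,-1],[0.07,-0.03,1.68,0,0,0.1,-1],[0.07,-0.03,1.68,0,0,0.1,-1]]' 50; python3 -c "
from h import *
o=state();print(o['joint_pos']);plan([.631,.151,.087],8.0-90)"
```

```text
clock: 5.1
position: [0.6313, 0.1513, 0.0862]
ee_rot: [0.791, 0.612, 0.001, 0.0]
ft_force: [4.8, 0.5, -3.4]
grip_width: 0.134
grasp_force: 53.3
clock 5.1
position [0.6313 0.1513 0.0862]
ee_rot [7.912e-01 6.116e-01 8.000e-04 4.000e-04]
ft_force [ 4.8499  0.5147 -3.4264]
torque [ 0.1491 -1.054   0.0586]
grip_width 0.1336
grasp_force 53.2886
[ 0.19135534  0.60736092 -0.68187187  1.5355105   0.40689603  1.14249871
 -0.82777463]
shift [-0.01 -0.   -0.02] turn [ 0.01 -0.01  8.43]
```

```bash
python3 -m pendant '[[0,0,0,0,0,0.6,-1],[0,0,0,0,0,1.5,-1],[0,0,0,0,0,2.5,-1],[0,0,0,0,0,3.5,-1],[0,0,0,0,0,4.5,-1],[0,0,0,0,0,5.5,-1],[0,0,0,0,0,6.5,-1],[0,0,0,0,0,7.4,-1],[0,0,0,0,0,8,-1],[0,0,0,0,0,8.2,-1]]'; python3 -c "
from h import *
o=state();print(o['joint_pos']);plan([.631,.151,.087],8.0-90)"
```

```text
clock: 6.35
position: [0.6315, 0.1512, 0.0862]
ee_rot: [0.996, 0.085, 0.001, 0.0]
ft_force: [6.0, -0.3, -4.6]
grip_width: 0.123
grasp_force: 53.0
clock 6.35
position [0.6315 0.1512 0.0862]
ee_rot [0.9964 0.0846 0.0011 0.    ]
ft_force [ 6.015  -0.2538 -4.6181]
torque [ 0.1767 -1.443   0.0523]
grip_width 0.1226
grasp_force 53.0346
[ 0.04051489  0.55318266 -0.46498124  1.54446731  0.26749245  1.10527283
 -1.88629025]
shift [-0.01  0.   -0.02] turn [ 0.   -0.02  0.21]
```

```bash
python3 -m pendant '[[0,0,0,0,0,0.1,-1],[0,0,0,0,0,0.2,-1],[0,0,0,0,0,0.3,-1],[0,0,0,0,0,0.4,-1],[0,0,0,0,0,0.5,-1],[0,0,0,0,0,0.5,-1],[0,0,0,0,0,0.5,-1],[0,0,0,0,0,0.5,-1],[0,0,0,0,0,0.5,-1],[0,0,0,0,0,0.5,-1]]'; python3 -c "
from h import *
o=state();plan([.631,.151,.087],8.0-90)"
```

```text
clock: 7.6
position: [0.6316, 0.1512, 0.0862]
ee_rot: [0.999, 0.051, 0.001, 0.0]
ft_force: [6.7, 1.1, -4.0]
grip_width: 0.125
grasp_force: 54.5
clock 7.6
position [0.6316 0.1512 0.0862]
ee_rot [9.987e-01 5.120e-02 1.200e-03 1.000e-04]
ft_force [ 6.7395  1.1418 -4.0041]
torque [ 0.1497 -1.4884  0.7558]
grip_width 0.1252
grasp_force 54.4904
shift [-0.01  0.   -0.02] turn [ 0.   -0.02 -0.27]
```

The moment jumped from 0.05 to 0.75 N·m, so the stop is reached. Relax slightly, release, rise and verify.

```bash
python3 -m pendant '[[0,0,0,0,0,-0.2,-1],[0,0,0,0,0,-0.2,-0.6],[0,0,0,0,0,-0.2,-0.4],[0,0,0,0,0,-0.2,-0.4],[0,0,-0.4,0,0,-0.2,-0.2],[0,0,-0.9,0,0,-0.2,0],[0,0,-1.5,0,0,-0.2,0.2],[0,0,-2,0,0,-0.2,0.2],[0,0,-2,0,0,-0.2,0.2],[0,0,-2,0,0,-0.2,0.2]]' 50
python3 - <<'E'
from h import *
o=state()
for cam in('wrist','top','scene'):
    img,P=cloud(cam)
    D=np.linalg.norm(P[...,:2]-[.631,.151],axis=-1); z=P[...,2]
    m=(z>.084)&(z<.1)&(D<.03)
    if m.sum()>20: print(cam,m.sum(),cv2.minAreaRect((P[m][:,:2]*1000).astype(np.float32)))
    Q=P[(z>.007)&(z<.018)&(D<.085)]; print('plate',cv2.minAreaRect((Q[:,:2]*1000).astype(np.float32)))
plan([.43,.28,.186],90);plan([.39,.2985,.15],90)
E
```

```text
clock: 8.85
position: [0.6303, 0.1513, 0.1863]
ee_rot: [0.998, 0.065, -0.0, 0.0]
ft_force: [0.1, 0.2, -1.1]
grip_width: 0.6
grasp_force: 0.0
clock 8.85
position [0.6303 0.1513 0.1863]
ee_rot [ 9.979e-01  6.480e-02 -0.000e+00  1.000e-04]
ft_force [ 0.0955  0.1512 -1.1111]
torque [-0.0668 -0.0399  0.0184]
grip_width 0.5996
grasp_force 0.0
wrist 827 ((630.9763793945312, 151.3714599609375), (35.92568588256836, 11.647095680236816), 7.677898406982422)
plate ((630.5072021484375, 151.18309020996094), (90.66355895996094, 128.7238006591797), 7.873538970947266)
top 84 ((630.37841796875, 150.4685516357422), (35.4713020324707, 11.964011192321777), 8.22900390625)
plate ((630.7957153320312, 150.28143310546875), (90.5809555053711, 128.0926971435547), 8.120842933654785)
scene 95 ((632.55322265625, 150.33348083496094), (35.890625, 13.586941719055176), 13.0654935836792)
plate ((632.0199584960938, 150.4768829345703), (89.7516098022461, 130.23570251464844), 7.821537971496582)
shift [-3.63 -3.07 -0.01] turn [0.   0.01 0.93]
shift [-4.38 -3.54  0.71] turn [0.   0.01 0.93]
```

Cap tight (wing 7.7°, plate 7.9°). On to the cover.

```bash
python3 -m pendant '[[-0.4,-0.3,0,0,0,-0.6,0.2],[-1,-0.8,0,0,0,-1.4,0.2],[-1.7,-1.35,0,0,0,-2.2,0.2],[-2.4,-1.9,0,0,0,-3,0.2],[-3.1,-2.5,0,0,0,-3.8,0.2],[-3.7,-3,0,0,0,-4.6,0.2],[-4.2,-3.4,0,0,0,-5.4,0.2],[-4.38,-3.54,0,0,0,-6,0.2],[-4.38,-3.54,0,0,0,-6,0.2],[-4.38,-3.54,0,0,0,-6,0.2]]'
python3 - <<'E'
from h import *
o=state(); print(np.round(o['joint_pos'],2))
for cam in('wrist',):
    img,P=cloud(cam); save('w2.png',img)
    D=np.linalg.norm(P[...,:2]-[.39,.2985],axis=-1); z=P[...,2]
    for lo,hi,n in((.07,.08,'knob'),(.04,.052,'top'),(.001,.008,'rim')):
        m=(z>lo)&(z<hi)&(D<.045)
        if m.sum()>20:
            Q=(P[m][:,:2]*1000).astype(np.float32); print(n,m.sum(),cv2.minEnclosingCircle(Q),cv2.minAreaRect(Q),np.median(z[m]))
M=R.from_quat(o['ee_rot']).as_matrix(); ya=np.degrees(np.arctan2(M[1,1],M[0,1])); print(ya); plan([.39,.2985,.068],ya)
E
```

```text
clock: 10.25
position: [0.391, 0.298, 0.1861]
ee_rot: [0.886, 0.464, -0.0, 0.0]
ft_force: [0.3, -0.9, 0.2]
grip_width: 0.6
grasp_force: 0.0
clock 10.25
position [0.391  0.298  0.1861]
ee_rot [ 8.859e-01  4.638e-01 -2.000e-04  1.000e-04]
ft_force [ 0.348  -0.8788  0.1686]
torque [-0.0528 -0.0109 -0.0135]
grip_width 0.6
grasp_force 0.0
[-0.02  0.15 -0.77  1.85  0.11  1.19 -1.44]
knob 738 ((390.9664001464844, 298.9731140136719), 11.943175315856934) ((390.9522705078125, 299.1413879394531), (22.8936710357666, 22.960840225219727), 59.42710494995117) 0.07486413853148607
top 3646 ((390.87744140625, 298.955078125), 32.58543014526367) ((390.67840576171875, 299.26190185546875), (64.18624114990234, 63.84081268310547), 11.494895935058594) 0.04709064686806394
rim 787 ((390.26165771484375, 298.7379150390625), 44.92225646972656) ((396.3891906738281, 309.24932861328125), (64.43244934082031, 89.56426239013672), 59.10850143432617) 0.003802585871822972
-34.73249426771212
shift [-0.   -0.02  2.36] turn [-0.  0. -0.]
```

View pics/w2.png

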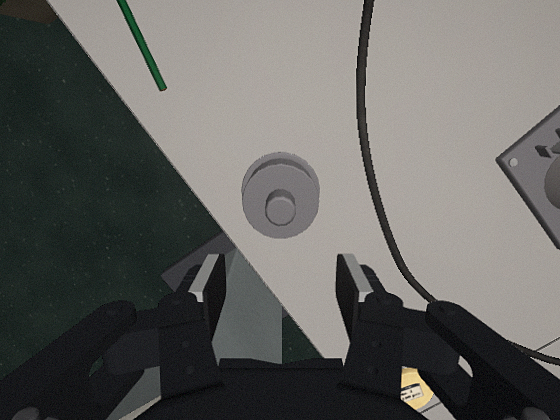

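The picture shows the cover's knob at (280,209), between the jaws; the measured knob centre is (0.391, 0.299) with its top at 0.075, as specified. Grip it.

```bash
python3 -m pendant '[[0.02,-0.01,0.5,0,0,0,0.2],[0.02,-0.01,1.1,0,0,0,0.2],[0.02,-0.01,1.7,0,0,0,0.1],[0.02,-0.01,2.1,0,0,0,0],[0.02,-0.01,2.42,0,0,0,-0.1],[0.02,-0.01,2.42,0,0,0,-0.2],[0.02,-0.01,2.42,0,0,0,-1],[0.02,-0.01,2.42,0,0,0,-1],[0.02,-0.01,2.42,0,0,0,-1],[0.02,-0.01,2.42,0,0,0,-1]]' 90; python3 -m pendant '[[0,0,0,0,0,0,-1],[0,0,-0.3,0,0,0,-1],[0,0,-0.8,0,0,0,-1],[0,0,-1.4,0,0,0,-1],[0,0,-2,0,0,0,-1],[0,0,-2.5,0,0,0,-1],[0,0,-2.9,0,0,0,-1],[0,0,-2.9,0,0,0,-1],[0,0,-2.9,0,0,0,-1],[0,0,-2.9,0,0,0,-1]]'
python3 - <<'E'
from h import *
o=state(); 
for cam in('top','scene'):
    img,P=cloud(cam)
    p=np.array(o['position']); D=np.linalg.norm(P[...,:2]-p[:2],axis=-1); z=P[...,2]-p[2]
    m=(z<-.022)&(z>-.09)&(D<.045); print(cam,m.sum(),np.percentile(z[m],[2,50,98]))
M=R.from_quat(o['ee_rot']).as_matrix(); ya=np.degrees(np.arctan2(M[1,1],M[0,1])); print(ya); plan([.631,.151,.18],ya)
print(np.round(o['joint_pos'],2))
save('s3.png',img[100:400,150:550])
E
```

```text
clock: 11.55
position: [0.3911, 0.2999, 0.0659]
ee_rot: [0.885, 0.465, 0.001, 0.0]
ft_force: [0.5, -1.9, 5.8]
grip_width: 0.249
grasp_force: 88.9
clock: 12.8
position: [0.3902, 0.2994, 0.2094]
ee_rot: [0.885, 0.465, -0.001, 0.0]
ft_force: [-1.2, 0.8, -1.0]
grip_width: 0.247
grasp_force: 88.4
clock 12.8
position [0.3902 0.2994 0.2094]
ee_rot [ 8.853e-01  4.651e-01 -8.000e-04  0.000e+00]
ft_force [-1.2398  0.7759 -1.0069]
torque [ 0.013  -0.0483  0.061 ]
grip_width 0.2469
grasp_force 88.4228Traceback (most recent call last):
  File "<stdin>", line 6, in <module>
    return _quantile_unchecked(
        a, q, axis, out, overwrite_input, method, keepdims, weights)
    return _ureduce(a,
                    func=_quantile_ureduce_func,
    ...<5 lines>...
                    overwrite_input=overwrite_input,
                    method=method)
    r = func(a, **kwargs)
    result = _quantile(arr,
                       quantiles=q,
    ...<2 lines>...
                       out=out,
                       weights=wgt)
    slices_having_nans = np.isnan(arr[-1, ...])
                                  ~~~^^^^^^^^^
IndexError: index -1 is out of bounds for axis 0 with size 0
```

Run:
```python
from h import *
o=state(); p=np.array(o['position'])
for cam in('scene','wrist'):
    img,P=cloud(cam)
    D=np.linalg.norm(P[...,:2]-p[:2],axis=-1); z=P[...,2]-p[2]
    m=(z<-.022)&(z>-.09)&(D<.045); print(cam,m.sum())
    if m.sum()>30: print(np.percentile(z[m],[2,50,98]))
    for lo,hi in((-.07,-.061),(-.058,-.03),(-.025,-.012)):
        q=P[(z>lo)&(z<hi)&(D<.05)]
        if len(q)>20: print(lo,len(q),q.min(0)-p,q.max(0)-p)
    save(cam+'3.png',img)
a=cv2.imread('pics/scene3.png');b=cv2.imread('pics/wrist3.png'); cv2.imwrite('pics/b3.png',cv2.resize(np.hstack([a,b]),(800,300)))
M=R.from_quat(o['ee_rot']).as_matrix(); ya=np.degrees(np.arctan2(M[1,1],M[0,1])); print(ya); plan([.631,.151,.18],ya)
print(np.round(o['joint_pos'],2))
```

```text
clock 12.85
position [0.3902 0.2994 0.2095]
ee_rot [ 8.852e-01  4.651e-01 -7.000e-04  0.000e+00]
ft_force [-0.9209 -0.8051 -0.3926]
torque [-0.013   0.0006  0.0138]
grip_width 0.2499
grasp_force 88.4226
scene 931
[-0.06385437 -0.04934283 -0.02281967]
-0.07 249 [-0.03812106 -0.02168303 -0.06643445] [ 0.03831872  0.03636064 -0.06100528]
-0.058 450 [-0.03261093 -0.00810634 -0.0579537 ] [ 0.03076324  0.03132743 -0.03004734]
-0.025 687 [-0.03224787 -0.02048341 -0.02497234] [ 0.03274367  0.03100374 -0.01206886]
wrist 2955
[-0.06326777 -0.06102382 -0.02306673]
-0.07 1485 [-0.03199632 -0.02188977 -0.0649158 ] [ 0.03718523  0.03747124 -0.0610024 ]
-0.058 922 [-0.01758883 -0.00794889 -0.05796871] [ 0.03188495  0.0323634  -0.03002223]
-0.025 6327 [-0.03001584 -0.03143589 -0.02498988] [ 0.03193812  0.03233306 -0.01207795]
-34.56411979804293
shift [0.28 5.65 0.59] turn [-0.    0.01  0.  ]
[-0.01  0.13 -0.78  1.82  0.1   1.23 -1.42]
```

View pics/b3.png

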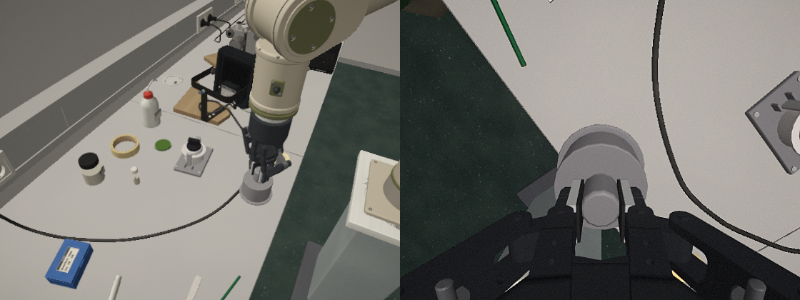

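The cover hangs level and centred in the jaws (left (255,188), right (600,165)); its underside is 66 mm below the TCP. Carry it over the pot.

```bash
python3 -m pendant '[[0.02,0.4,0,0,0,0,-1],[0.06,1.1,0,0,0,0,-1],[0.1,1.9,0,0,0,0,-1],[0.14,2.7,0,0,0,0,-1],[0.18,3.5,0,0,0,0,-1],[0.22,4.3,0,0,0,0,-1],[0.26,5.1,0,0,0,0,-1],[0.29,5.65,0,0,0,0,-1],[0.29,5.65,0,0,0,0,-1],[0.29,5.65,0,0,0,0,-1]]'
python3 - <<'E'
from h import *
o=state(); p=np.array(o['position'])
for cam in('scene','wrist'):
    img,P=cloud(cam)
    D=np.linalg.norm(P[...,:2]-p[:2],axis=-1); z=P[...,2]-p[2]
    for lo,hi in((-.07,-.061),(-.025,-.015)):
        q=P[(z>lo)&(z<hi)&(D<.05)]
        if len(q)>20: print(cam,lo,len(q),q.min(0)-p,q.max(0)-p)
    Q=P[(P[...,2]>.007)&(P[...,2]<.018)&(np.linalg.norm(P[...,:2]-[.631,.151],axis=-1)<.085)]; print('plate',cv2.minAreaRect((Q[:,:2]*1000).astype(np.float32)))
M=R.from_quat(o['ee_rot']).as_matrix(); ya=np.degrees(np.arctan2(M[1,1],M[0,1])); print(ya); plan([.631,.1513,.135],ya)
print(np.round(o['joint_pos'],2))
E
```

```text
clock: 14.2
position: [0.6312, 0.1513, 0.2098]
ee_rot: [0.885, 0.465, -0.0, -0.0]
ft_force: [-1.2, 1.0, -1.1]
grip_width: 0.253
grasp_force: 88.4
clock 14.2
position [0.6312 0.1513 0.2098]
ee_rot [ 8.853e-01  4.651e-01 -4.000e-04 -2.000e-04]
ft_force [-1.2013  0.96   -1.0938]
torque [0.0064 0.0169 0.0163]
grip_width 0.253
grasp_force 88.4409
scene -0.07 115 [-0.03644826 -0.02844711 -0.06534838] [ 0.03860368  0.03688289 -0.06100007]
scene -0.025 408 [-0.03242051 -0.03121228 -0.02498288] [ 0.03170549  0.03102476 -0.01522326]
plate ((632.338134765625, 150.87155151367188), (90.46388244628906, 129.89688110351562), 7.974897384643555)
wrist -0.07 1433 [-0.03251242 -0.02205612 -0.06516845] [ 0.03690597  0.03782322 -0.06100175]
wrist -0.025 6211 [-0.03054465 -0.03093447 -0.02499562] [ 0.03157375  0.03277567 -0.0150045 ]
plate ((630.98291015625, 151.1585693359375), (89.8401107788086, 128.25965881347656), 7.936986446380615)
-34.56929335098554
shift [-0.01  0.01  1.51] turn [-0.    0.    0.01]
[ 0.13  0.47 -0.6   1.41  0.26  1.34 -1.08]
```

```bash
python3 -m pendant '[[0,0,0.2,0,0,0,-1],[0,0,0.4,0,0,0,-1],[0,0,0.6,0,0,0,-1],[0,0,0.8,0,0,0,-1],[0,0,1,0,0,0,-1],[0,0,1.2,0,0,0,-1],[0,0,1.35,0,0,0,-1],[0,0,1.45,0,0,0,-1],[0,0,1.45,0,0,0,-1],[0,0,1.45,0,0,0,-1]]'; python3 -c "
from h import *
state()"
```

```text
clock: 15.55
position: [0.6317, 0.1514, 0.1382]
ee_rot: [0.885, 0.465, 0.0, 0.0]
ft_force: [-0.8, -0.4, -0.6]
grip_width: 0.252
grasp_force: 88.4
clock 15.55
position [0.6317 0.1514 0.1382]
ee_rot [8.853e-01 4.650e-01 3.000e-04 1.000e-04]
ft_force [-0.8035 -0.4222 -0.6156]
torque [-0.0081  0.0393 -0.0003]
grip_width 0.2523
grasp_force 88.4492
```

```bash
python3 -m pendant '[[-0.01,-0.01,0.05,0,0,0,-1],[-0.01,-0.01,0.1,0,0,0,-1],[-0.01,-0.01,0.15,0,0,0,-1],[-0.01,-0.01,0.2,0,0,0,-1],[-0.01,-0.01,0.24,0,0,0,-1],[-0.01,-0.01,0.28,0,0,0,-1],[-0.01,-0.01,0.32,0,0,0,-1],[-0.01,-0.01,0.36,0,0,0,-1],[-0.01,-0.01,0.4,0,0,0,-1],[-0.01,-0.01,0.4,0,0,0,-1]]' 110; python3 -c "
from h import *
state()"
```

```text
clock: 16.8
position: [0.6302, 0.151, 0.1169]
ee_rot: [0.885, 0.465, -0.001, -0.0]
ft_force: [0.1, -0.6, -0.4]
grip_width: 0.246
grasp_force: 110.0
clock 16.8
position [0.6302 0.151  0.1169]
ee_rot [ 8.853e-01  4.651e-01 -7.000e-04 -1.000e-04]
ft_force [ 0.1114 -0.6135 -0.4429]
torque [ 0.036  -0.0243  0.0014]
grip_width 0.2462
grasp_force 109.9864
```

Passed the clips and unloaded now; press a little further and watch the force.

```bash
python3 -m pendant '[[0,0,0.01,0,0,0,-1],[0,0,0.02,0,0,0,-1],[0,0,0.03,0,0,0,-1],[0,0,0.04,0,0,0,-1],[0,0,0.05,0,0,0,-1],[0,0,0.06,0,0,0,-1],[0,0,0.06,0,0,0,-1],[0,0,0.06,0,0,0,-1],[0,0,0.06,0,0,0,-1],[0,0,0.06,0,0,0,-1]]'
python3 - <<'E'
from h import *
o=state(); p=np.array(o['position'])
for cam in('scene','wrist'):
    img,P=cloud(cam); save(cam+'4.png',img)
    D=np.linalg.norm(P[...,:2]-[.631,.151],axis=-1); z=P[...,2]
    for lo,hi in((.05,.058),(.09,.102)):
        q=P[(z>lo)&(z<hi)&(D<.05)]
        if len(q)>20: print(cam,lo,len(q),q.min(0),q.max(0),np.median(q[:,2]))
a=cv2.imread('pics/scene4.png')[140:290,190:340];b=cv2.imread('pics/wrist4.png')[100:400,130:430]; cv2.imwrite('pics/b4.png',np.hstack([cv2.resize(a,(400,400)),cv2.resize(b,(400,400))]))
E
```

```text
clock: 18.05
position: [0.6308, 0.1512, 0.1161]
ee_rot: [0.885, 0.465, 0.0, 0.0]
ft_force: [-4.6, -2.2, 10.6]
grip_width: 0.24
grasp_force: 111.4
clock 18.05
position [0.6308 0.1512 0.1161]
ee_rot [8.853e-01 4.650e-01 2.000e-04 3.000e-04]
ft_force [-4.6386 -2.236  10.6408]
torque [-0.4587  1.2432  0.0471]
grip_width 0.2404
grasp_force 111.3819
scene 0.05 174 [0.59385139 0.12106248 0.05007571] [0.66827671 0.19371829 0.05793442] 0.05438408887651619
scene 0.09 375 [0.59950141 0.11869534 0.09017635] [0.66321265 0.18348809 0.10162401] 0.0975302221467178
wrist 0.05 1675 [0.59846152 0.12827125 0.05000299] [0.66848012 0.19560018 0.05799097] 0.05392897664159482
wrist 0.09 6277 [0.59931277 0.1196323  0.09002884] [0.66259094 0.18347374 0.10194765] 0.09698567876484085
```

View pics/b4.png

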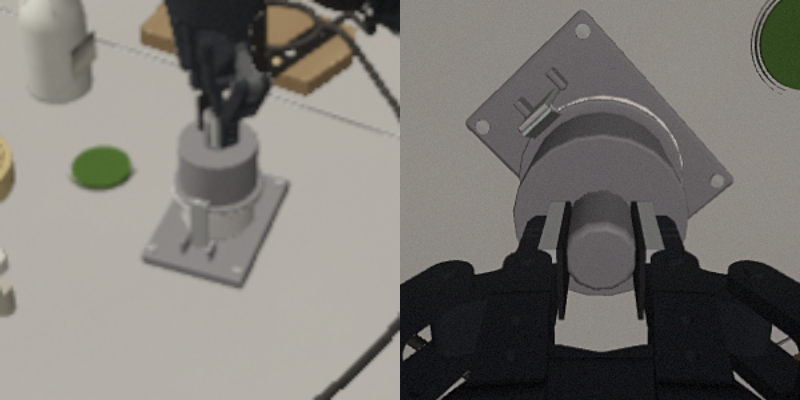

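The cover is home: rim top at 54 mm, top at 97 mm, under the clip at (540,120) in the right-hand crop and by the left crop's clip at (200,215). Press is 10.6 N; I'll add a little and hand in.

```bash
python3 -m pendant '[[0,0,0.01,0,0,0,-1],[0,0,0.02,0,0,0,-1],[0,0,0.03,0,0,0,-1],[0,0,0.04,0,0,0,-1],[0,0,0.04,0,0,0,-1],[0,0,0.04,0,0,0,-1],[0,0,0.04,0,0,0,-1],[0,0,0.04,0,0,0,-1],[0,0,0.04,0,0,0,-1],[0,0,0.04,0,0,0,-1]]'; python3 -c "
from h import *
o=state()
if 8<o['ft_force'][2]<40 and abs(o['position'][2]-.116)<.0025: print(manip.hand_in())"
```

```text
clock: 19.4
position: [0.6309, 0.1512, 0.116]
ee_rot: [0.885, 0.465, 0.0, 0.001]
ft_force: [-13.0, -5.0, 25.8]
grip_width: 0.243
grasp_force: 113.3
clock 19.4
position [0.6309 0.1512 0.116 ]
ee_rot [8.853e-01 4.649e-01 4.000e-04 7.000e-04]
ft_force [-12.9535  -5.001   25.7986]
torque [-9.6150e-01  2.8362e+00  2.7000e-03]
grip_width 0.243
grasp_force 113.282
the job is handed in; nothing more can be done
None
```

I screwed the cap tight, set the cover home under both clips, and handed the job in at 19.4 s, still gripping the knob and pressing down with about 26 N; the hand-in gave no verdict.

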